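# Clear the checking plate and close its cover

## Robot

A 6-joint arm with a two-finger parallel gripper is mounted at the origin on the work surface. World frame = base frame: x ahead of the robot, y to its left, z up, the work surface at z = 0. Lengths are in m, angles in rad, forces in N, time in s.
With the tool pointing down it reaches from about 0.35 to 0.85 m from the base axis. Payload 8.1 kg.
Tool frame: the origin (TCP) lies at the very end of the fingers, on their centre line; the grasp point (between the pads) lies 19 mm behind it; z points along the fingers, y is the line along which they close (so a half turn about z gives the same grasp; the last joint's range is limited). The gripper opens to 93 mm and grips with 3 to 60 N. Pads are 15 mm wide; open, the fingers measure 128 mm over their backs; the gripper's body (75 mm by 188 mm) begins 65 mm behind the grasp point.
Start: joints at [1.037, 0.13, 1.488, -0, 1.523, -0.085], TCP at [0.26, 0.541, 0.219] pointing down, gripper open.
Joint ranges: [-2.96, 2.96], [-0.89, 2.26], [0.02, 2.5], [-1.34, 4.48], [0, 2.73], [-2.66, 2.66]. Speed limits (rad/s): [2.39, 2.39, 2.79, 3.14, 3.14, 3.14].

## Interface

Orientations are given as a rotation vector (axis times angle).
In Python, from plant import robot, imaging gives the robot as it stands.
- The arm moves only by the tool jog_arm, never from a script. Its argument "rows" is a list of rows, each a list of 2 entries, a list of its own where there are three numbers: the shift along the tool's x, y, z each as a share of 0.2 m, from -1 to 1, then the turn, a rotation vector about the tool's x, y, z each as a share of pi/2 rad, from -1 to 1. A call has 1 to 5 rows; each row is the pose to reach, as a shift and turn from the pose commanded when the call began, along the tool's axes at that moment; what a row does not reach only later rows make up. A row lasts 1/10 s, in which the tool goes at most 50 mm and 8.59 degrees, less where a joint would pass 70% of its speed; a pose out of reach is approached as far as the arm can. A call with a number of a shift or a turn outside -1 to 1 is refused whole. A call with a gripper value outside its range is refused whole. "hand" is the closure, from -1 (fully open) to 1 (shut), set as the call begins (left out, the last holds). The fingers move at their own pace and stop on an object; "squeeze" is the grip in N (left out, the last holds). Time passes only in rows, so rows that repeat a pose let the fingers close. It gives the time, the measured TCP pose, the force, the opening and the grip force at its end, in the units of the state.
- robot.read_state(): the state, without advancing time (a new reading comes with each control period).
- imaging.read_camera(name): name is "scene" or "top" or "wrist"; returns a dict with "frame" (480x640x3 uint8, red, green, blue), "vertical_fov" (degrees; the focal length in pixels is half the picture's height over the tangent of half this angle, whatever the lens; pixels are square), "cx", "cy" (the principal point, pixels), "R" (3x3) and "t" (3): a world point X has camera coordinates R X + t. Camera axes: x right, y down, z forward; pixel columns grow to the right and rows downward; lengths in m; the calibration is good to about 2 mm. A picture is of the moment at which its call begins. There is no depth.
- robot.close_job(): hands the job in; it is judged then, once.
The state is a dict: "t": time; "q": joint angles; "dq": joint speeds; "joint_torque": joint torques, N m; "tool_pos": TCP position; "orientation": TCP orientation; "force": force on the tool from outside, world axes, zero at the start; "wrist_torque": the same for the moment, N m; "opening": finger opening in m; "gripper_force": force on a finger pad.
Only numpy, scipy, OpenCV 4.12 (cv2) and the standard library are available. Lean on these libraries where they do the work, as an engineer would, in place of code of your own. Each camera call takes 0.05 s, during which the arm holds its last target. There are 200 camera calls.

## Task

Sweep the three bronze trimmings off the flat checking plate into the tin tray at its far end, pushing them with the wooden scraper block and not with the fingers. Stand the scraper back on the bench clear of the plate and tray, then take the hinged metal cover by its bar handle and lower it gently all the way onto its stop, without letting it drop. Leave the key, the hammer, the tuning fork and the mallet where they lie.

Things in the scene. Friction and masses are not known exactly. Their poses are not given: they have to be found in the camera images.
- bed: Fixed checking plate: grey stone slab 160 (x) by 150 (y) mm on a teak base, top face 45 mm above the bench. Origin on the bench under the slab's centre; x points along the sweep towards the tin tray, y towards the hinge side, z up. Steel rims stand 5 mm above the top along both y sides (inner faces at y = +70 and -70 mm) and the -x end (inner face x = -76 mm); the +x end is open.
- plate_center (a point): Centre of the slab's top face, axes as bed.
- plate_edge (a point): Middle of the open +x edge of the slab's top face, where the trimmings fall into the tray (80 mm from plate_center).
- tray (a point): Centre of the inner floor of the fixed open tin tray, 3 mm above the bench. The tray adjoins the slab's open end: inside 97 mm (x) by 144 mm (y), walls 28 mm high, 3 mm thick; the slab's end is its fourth side.
- cover (a joint): Angle of the hinged cover: 0 = shut, lying level on its stop 5 mm above the slab; grows as it opens; 1.57 = upright; open stop 1.9. The hinge is a little stiff: the cover stays where it is above about 1.25, below that it falls shut when let go. Aluminium sheet 160 by 150 by 5 mm, 0.35 kg.
- hinge (a point): Middle of the cover's hinge axis, which runs along bed x, 85 mm to the +y side of plate_center and 52.5 mm above the bench.
- handle (a point): Middle of the cover's round bar handle: 12 mm thick, 100 mm long, parallel to the hinge axis and 200 mm from it, in the cover's plane, 40 mm beyond the sheet's free edge, held by 12 mm arms at both ends. Cover shut: at bed y = -115 mm, 52.5 mm above the bench; upright: about 250 mm above the bench (pass well above or round it).
- scraper: Loose pale wooden scraper block standing on the bench: foot 28 (x) by 110 (y) by 25 mm high; above it a grip 24 (x) by 70 (y) mm up to 65 mm height. Origin at the centre of the underside, z up. 0.13 kg.
- trim0: Loose bronze trimming, 18 by 12 by 8 mm, lying on the slab; origin at the centre of its underside as it lies at the start.
- trim1: Loose bronze trimming like trim0.
- trim2: Loose bronze trimming like trim0.
- key: Bystander: bronze gangsa key 200 (x) by 50 by 15 mm lying on the bench; origin under its centre.
- hammer: Bystander: cross-peen hammer lying along its x, 270 mm long with the steel head at +x, 25 mm high; origin on the bench under the handle.
- fork: Bystander: brass tuning fork lying along its y, 178 by 30 by 8 mm; origin on the bench under its centre.
- mallet: Bystander: red-lacquered wooden mallet lying along its y, 240 mm long with the head at +y, 38 mm high; origin on the bench under the handle.

How it is judged:
On the way, in this order (a step that is already met when the one before it is completed fails the run):
1. all three trimmings lie in the tin tray, the cover still open (x of trim0 in the frame of tray between -0.055 and 0.052 m and y of trim0 in the frame of tray between -0.076 and 0.076 m and z of each of trim0, trim1, trim2 in the frame of tray below 0.03 m and x of trim1 in the frame of tray between -0.055 and 0.052 m and y of trim1 in the frame of tray between -0.076 and 0.076 m and x of trim2 in the frame of tray between -0.055 and 0.052 m and y of trim2 in the frame of tray between -0.076 and 0.076 m and value of joint cover above 0.5 rad), for 0.2 s.
2. the scraper stands on the bench again, let go and clear of plate and tray, the cover still open (height (world z) of scraper below 0.01 m and angle between scraper's own z axis and vertical below 0.15 rad and contact force between scraper and bed below 0.1 N and horizontal distance between scraper and tray above 0.08 m and contact force between the fingers and scraper below 0.1 N and value of joint cover above 0.5 rad), for 0.2 s.
3. the cover is down on its stop (value of joint cover below 0.03 rad), for 0.2 s.
At the end, for the whole second after the job is handed in: The three trimmings lie in the tin tray; the cover is shut on its stop (joint below 0.03 rad); the scraper stands upright (within 0.15 rad) and still on the bench, touching neither plate, cover nor tray (x of trim0 in the frame of tray between -0.055 and 0.052 m and y of trim0 in the frame of tray between -0.076 and 0.076 m and z of each of trim0, trim1, trim2 in the frame of tray below 0.03 m and x of trim1 in the frame of tray between -0.055 and 0.052 m and y of trim1 in the frame of tray between -0.076 and 0.076 m and x of trim2 in the frame of tray between -0.055 and 0.052 m and y of trim2 in the frame of tray between -0.076 and 0.076 m and value of joint cover below 0.03 rad and height (world z) of scraper below 0.01 m and angle between scraper's own z axis and vertical below 0.15 rad and contact force between scraper and bed below 0.1 N and horizontal distance between scraper and tray above 0.08 m and linear speed of scraper below 0.02 m/s).
It fails at once if the cover falls or is slammed onto its stop (faster than 2 rad/s, about 0.4 m/s at the handle, within the last 0.2 rad) (value of joint cover below 0.2 rad and velocity of joint cover below -2 rad/s).
It fails at once if the fingers push a trimming (contact force between the fingers and trim0 above 0.5 N or contact force between the fingers and trim1 above 0.5 N or contact force between the fingers and trim2 above 0.5 N).
It fails at once if the key, hammer, fork or mallet is moved by more than 25 mm (distance of any of key, hammer, fork, mallet from where it was at the start of the episode above 0.025 m).
It also fails if it takes over 72 s, if anything falls off the work surface, if the arm or the gripper's body presses on something with over 40 N, if the wrist force passes 120 N, or if a joint passes its speed limit or range.

## Working session

There is one attempt and no reset: what is moved stays moved. The work goes in short steps, Python scripts to look and compute and a tool call to move; the robot and the scene stay as the last step left them, time stands still between calls to the robot, and variables do not carry over. Pictures are saved under pics/ and viewed, at most 11 in all, crops included, and the job is handed in when it is done.

Besides the shell and the picture viewer there is one more tool, called after "Request:" as name([rows], argument=value, ...), one row to a line, values as JSON. jog_arm: Moves the arm, as the interface text tells. Its arguments: {"type":"object","properties":{"rows":{"type":"array"},"hand":{"type":"number"},"squeeze":{"type":"number"}},"required":["rows"]}

```bash
mkdir -p pics
cat > h.py <<'E'
from plant import robot, imaging
import numpy as np, cv2
from scipy.spatial.transform import Rotation as Ro
def cam(n):
    c=imaging.read_camera(n); c['f']=240/np.tan(np.radians(c['vertical_fov'])/2); return c
def ray(c,u,v,z):
    d=c['R'].T@np.array([(u-c['cx'])/c['f'],(v-c['cy'])/c['f'],1]); o=-c['R'].T@c['t']
    return o+d*(z-o[2])/d[2]
def proj(c,X):
    p=c['R']@np.array(X)+c['t']; return p[:2]/p[2]*c['f']+[c['cx'],c['cy']]
def save(c,n): cv2.imwrite('pics/'+n+'.png',c['frame'][:,:,::-1])
E
python3 - <<'E'
from h import *
import pickle
for n in ['top','scene']:
    c=cam(n); save(c,n+'0'); pickle.dump(c,open(n+'0.pkl','wb'))
    print(n,c['f'],c['cx'],c['cy'],-c['R'].T@c['t'],c['R'].round(3).tolist())
s=robot.read_state();print(s['t'],s['tool_pos'],s['orientation'],s['opening'])
print(Ro.from_rotvec(s['orientation']).as_matrix().round(3))
E
```

```text
top 548.4781661011543 320.3818353604381 239.9693272077511 [ 0.40411115 -0.03899275  1.24472805] [[0.01, -1.0, 0.013], [-0.982, -0.012, -0.19], [0.19, -0.011, -0.982]]
scene 594.1864265431345 324.2871045879644 244.62512433764684 [ 1.15265106 -0.59807148  1.29209303] [[0.709, 0.706, 0.012], [0.598, -0.591, -0.542], [-0.375, 0.391, -0.84]]
0.1 [0.26004825 0.54014131 0.21767868] [-6.98946241e-01 -3.06233517e+00  2.51261567e-03] 0.09268268181444887
[[-0.901  0.434 -0.001]
 [ 0.434  0.901 -0.001]
 [ 0.    -0.002 -1.   ]]
```

View pics/top0.png

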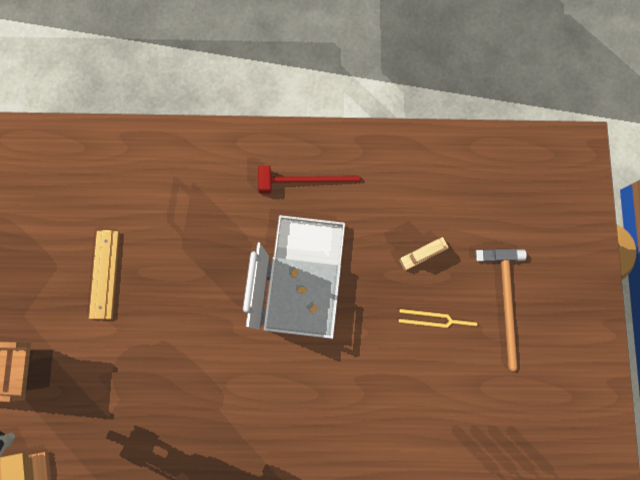

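View pics/scene0.png

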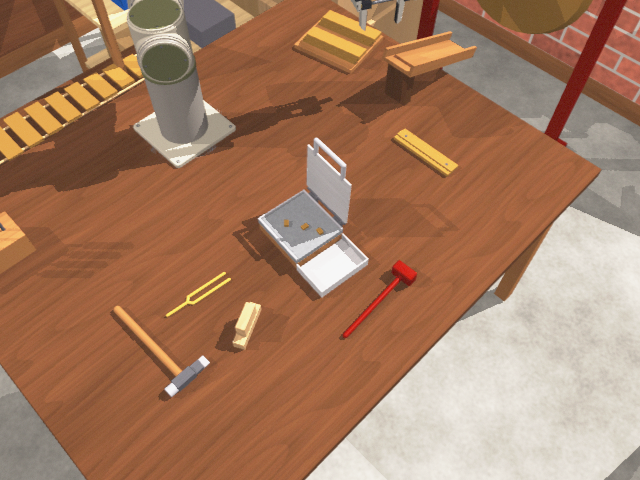

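The top view shows the plate around (303,298), the tray around (311,240), the scraper at (424,253), the trimmings at (294,272), (301,290) and (312,309), and the upright cover at (256,285). I'll zoom in on the plate and scraper for accurate corners.

Run:
```python
import cv2,numpy as np
a=cv2.imread('pics/top0.png')
A=cv2.resize(a[205:345,235:355],None,fx=4,fy=4,interpolation=cv2.INTER_CUBIC)
B=cv2.resize(a[230:275,395:455],None,fx=5,fy=5,interpolation=cv2.INTER_CUBIC)
o=np.zeros((560,790,3),np.uint8); o[:560,:480]=A; o[:225,485:785]=B
cv2.imwrite('pics/crop0.png',o)
```

```text
(no output)
```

View pics/crop0.png

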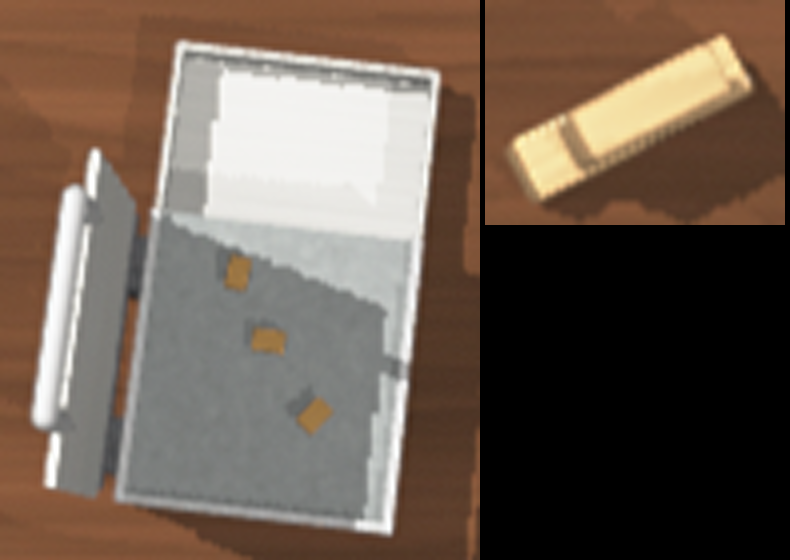

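```bash
cat > m.py <<'E'
from h import *
import pickle
c=pickle.load(open('top0.pkl','rb'));s=pickle.load(open('scene0.pkl','rb'))
P=lambda u,v,z: ray(c,235+(u+.5)/4-.5,205+(v+.5)/4-.5,z)
tl,tr=P(178,42,.028),P(439,72,.028); bl,br=P(117,500,.05),P(391,533,.05); el,er=P(155,212,.045),P(412,240,.045)
for n,a in zip(['tl','tr','bl','br','el','er'],[tl,tr,bl,br,el,er]): print(n,a.round(4))
d=(tl+tr)/2-(bl+br)/2; print('len',np.linalg.norm(d[:2]),'yaw',np.arctan2(d[1],d[0]),'w',np.linalg.norm((tl-tr)[:2]),np.linalg.norm((bl-br)[:2]))
for a in [tl-tr,bl-br,el-er]: print('yawy',np.arctan2(-a[0],a[1]))
print('edge mid',(el+er)/2)
hsv=cv2.cvtColor(c['frame'],cv2.COLOR_RGB2HSV); 
for u,v in [(237,273),(268,341),(315,415)]: print('trim',P(u,v,.053).round(4))
Q=lambda u,v,z: ray(c,395+(u+.5)/5-.5,230+(v+.5)/5-.5,z)
q=[Q(23,152,.025),Q(56,202,.02),Q(240,36,.06),Q(267,82,.06)]
for a in q: print('scr',a.round(4))
# scene mask of scraper
for n,k,box in [('top',c,(230,280,395,455)),('scene',s,(295,355,228,265))]:
    h=cv2.cvtColor(k['frame'],cv2.COLOR_RGB2HSV); m=((h[...,0]>=15)&(h[...,0]<32)&(h[...,2]>140)).astype(np.uint8)
    z=np.zeros_like(m); z[box[0]:box[1],box[2]:box[3]]=1; m*=z
    cs=max(cv2.findContours(m,0,2)[0],key=cv2.contourArea); print(n,cv2.contourArea(cs),cv2.minAreaRect(cs),cv2.approxPolyDP(cs,1.5,True)[:,0].tolist())
    if n=='top': top=cs
    else: pass
E
python3 m.py
```

```text
tl [0.6956 0.0417 0.028 ]
tr [ 0.68  -0.107  0.028]
bl [0.4373 0.0669 0.05  ]
br [ 0.4213 -0.0804  0.05  ]
el [0.5948 0.051  0.045 ]
er [ 0.5809 -0.0912  0.045 ]
len 0.2598059753170248 yaw -0.09983311310058089 w 0.14951520954138964 0.14814199997981214
yawy -0.10451271562864688
yawy -0.10804024227929715
yawy -0.0978476339912524
edge mid [ 0.58785931 -0.02012963  0.045     ]
trim [0.5604 0.0047 0.053 ]
trim [ 0.5234 -0.0128  0.053 ]
trim [ 0.4836 -0.0388  0.053 ]
scr [ 0.596  -0.2309  0.025 ]
scr [ 0.5741 -0.2462  0.02  ]
scr [ 0.6435 -0.3224  0.06  ]
scr [ 0.6229 -0.3336  0.06  ]
top 588.0 ((423.2000732421875, 252.9000244140625), (13.416406631469727, 49.64070510864258), 63.43495178222656) [[443, 238], [436, 239], [402, 256], [400, 262], [403, 268], [406, 269], [447, 248]]
scene 671.5 ((245.0044403076172, 324.0606689453125), (17.568883895874023, 47.75690460205078), 22.380136489868164) [[259, 304], [245, 303], [236, 324], [238, 333], [233, 340], [234, 345], [243, 348], [252, 330], [250, 328], [254, 325], [260, 309]]
```

The crop shows the plate yaw at about -0.10, with the plate centre near (0.509,-0.014). The scraper is near (0.60,-0.28). I'll go up, cross above the cover, and look with the wrist camera.

Request:
jog_arm([
  [[0, 0, -1], [0, 0, 0]],
  [[0, 0, -1], [0, 0, 0]],
  [[0, 0, -1], [0, 0, 0]],
  [[0, 0, -1], [0, 0, 0]],
  [[0, 0, -1], [0, 0, 0]],
], hand=-1)

```text
t: 0.6
tool_pos: [0.261, 0.542, 0.4279]
orientation: [0.698, 3.059, 0.019]
force: [0.3, 0.8, 2.1]
opening: 0.093
gripper_force: 0.0
```

Request:
jog_arm([
  [[-0.82, -0.73, 0], [0, 0, 0]],
  [[-0.82, -0.73, 0], [0, 0, 0]],
  [[-0.82, -0.73, 0], [0, 0, 0]],
  [[-0.82, -0.73, 0], [0, 0, 0]],
  [[-0.82, -0.73, 0], [0, 0, 0]],
])

```text
t: 1.1
tool_pos: [0.3458, 0.3346, 0.4183]
orientation: [0.703, 3.061, -0.002]
force: [0.3, -0.1, 0.3]
opening: 0.0926
gripper_force: 0.0
```

Request:
jog_arm([
  [[-0.82, -0.73, 0], [0, 0, 0]],
  [[-0.82, -0.73, 0], [0, 0, 0]],
  [[-0.82, -0.73, 0], [0, 0, 0]],
  [[-0.82, -0.73, 0], [0, 0, 0]],
  [[-0.82, -0.73, 0], [0, 0, 0]],
])

```text
t: 1.6
tool_pos: [0.4299, 0.1316, 0.4178]
orientation: [-0.704, -3.061, 0.002]
force: [0.1, 0.2, -0.4]
opening: 0.0932
gripper_force: 0.0
```

Request:
jog_arm([
  [[-0.82, -0.73, 0], [0, 0, 0]],
  [[-0.82, -0.73, 0], [0, 0, 0]],
  [[-0.82, -0.73, 0], [0, 0, 0]],
  [[-0.82, -0.73, 0], [0, 0, 0]],
  [[-0.82, -0.73, 0], [0, 0, 0]],
])

```text
t: 2.1
tool_pos: [0.514, -0.0714, 0.4168]
orientation: [-0.704, -3.059, 0.001]
force: [-1.2, 0.4, -0.3]
opening: 0.0932
gripper_force: 0.0
```

Request:
jog_arm([
  [[-0.82, -0.73, 0], [0, 0, 0.4]],
  [[-0.82, -0.73, 0], [0, 0, 0.4]],
  [[-0.82, -0.73, 0], [0, 0, 0.4]],
  [[-0.82, -0.73, 0], [0, 0, 0.4]],
  [[-0.82, -0.73, 0], [0, 0, 0.4]],
])

```text
t: 2.6
tool_pos: [0.598, -0.2743, 0.4153]
orientation: [-1.621, -2.687, 0.002]
force: [0.9, 0.1, -0.3]
opening: 0.0933
gripper_force: 0.0
```

Run:
```python
from h import *
import pickle
c=cam('wrist'); save(c,'w1'); pickle.dump(c,open('w1.pkl','wb'))
s=robot.read_state(); print(s['tool_pos'],Ro.from_rotvec(s['orientation']).as_matrix().round(3).tolist(),s['q'])
print(-c['R'].T@c['t'],c['R'].round(3).tolist(),c['f'])
```

```text
[ 0.59815748 -0.27534801  0.4147217 ] [[-0.467, 0.884, -0.004], [0.884, 0.467, 0.001], [0.003, -0.003, -1.0]] [-5.08562761e-01  3.17366764e-01  9.19088113e-01 -1.25030977e-03
  1.90943698e+00 -9.94489971e-01]
[ 0.55887065 -0.19896319  0.58245639] [[0.884, 0.467, -0.002], [0.446, -0.843, 0.299], [0.138, -0.266, -0.954]] 334.5173231298438
```

View pics/w1.png

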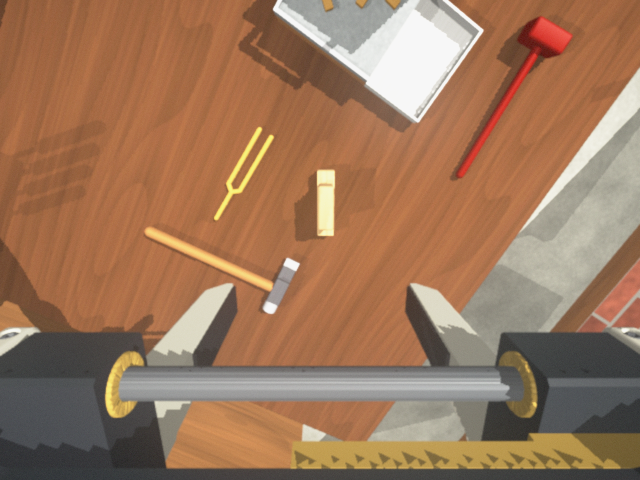

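The wrist view shows the scraper at about (326,203), with its long axis almost vertical in the image, from (326,170) to (326,236). The far end is the foot.

Run:
```python
from h import *
import pickle
c=pickle.load(open('w1.pkl','rb'))
h=cv2.cvtColor(c['frame'],cv2.COLOR_RGB2HSV); m=((h[...,0]>=14)&(h[...,0]<32)&(h[...,2]>140))
for v in range(166,240,4):
    u=np.where(m[v,305:350])[0]+305
    print(v,(u.min(),u.max()) if len(u) else None, c['frame'][v,326].tolist())
# midline points
def mid(v,z):
    u=np.where(m[v,305:350])[0]+305; return ray(c,(u.min()+u.max())/2,v,z)
a,b=mid(195,.065),mid(228,.065); f=mid(175,.025)
print(a,b,f,'axis yaw grip',np.arctan2(*(a-b)[1::-1]))
rows=[v for v in range(160,245) if m[v,322:330].mean()>.5]; print(rows[0],rows[-1])
far=ray(c,326,rows[0]-.5,.025); print('far',far, 'near z0',ray(c,326,rows[-1]+.5,0),'near z65',ray(c,326,rows[-1]+.5,.065))
s=robot.read_state(); R=Ro.from_rotvec(s['orientation']).as_matrix()
print('tool x dir',np.arctan2(R[1,0],R[0,0]))
t=pickle.load(open('top0.pkl','rb'));sc=pickle.load(open('scene0.pkl','rb'))
```

```text
166 None [170, 111, 72]
170 (np.int64(317), np.int64(334)) [241, 213, 149]
174 (np.int64(316), np.int64(334)) [247, 244, 199]
178 (np.int64(316), np.int64(334)) [247, 244, 195]
182 (np.int64(316), np.int64(334)) [246, 230, 164]
186 (np.int64(317), np.int64(334)) [245, 225, 161]
190 (np.int64(317), np.int64(334)) [247, 246, 205]
194 (np.int64(317), np.int64(334)) [247, 245, 202]
198 (np.int64(316), np.int64(334)) [247, 245, 197]
202 (np.int64(317), np.int64(334)) [247, 245, 197]
206 (np.int64(316), np.int64(334)) [247, 244, 195]
210 (np.int64(317), np.int64(334)) [247, 244, 192]
214 (np.int64(316), np.int64(334)) [247, 243, 189]
218 (np.int64(317), np.int64(334)) [247, 242, 185]
222 (np.int64(317), np.int64(334)) [247, 243, 189]
226 (np.int64(317), np.int64(333)) [247, 243, 189]
230 (np.int64(317), np.int64(334)) [247, 234, 170]
234 (np.int64(317), np.int64(333)) [247, 242, 187]
238 None [182, 118, 78]
[ 0.60448027 -0.27029137  0.065     ] [ 0.62799036 -0.31771634  0.065     ] [ 0.59104199 -0.24751996  0.025     ] axis yaw grip 2.031023947434861
169 235
far [ 0.5875693  -0.23753044  0.025     ] near z0 [ 0.64488017 -0.34418401  0.        ] near z65 [ 0.63528182 -0.3279779   0.065     ]
tool x dir 2.0563057782829093
```

```bash
cat >> h.py <<'E'
def cmd(pos,yaw):
    "shares to reach TCP pos with tool down and tool y at yaw"
    s=robot.read_state(); R=Ro.from_rotvec(s['orientation']).as_matrix()
    y=np.array([np.cos(yaw),np.sin(yaw),0]); z=np.array([0,0,-1.]); T=np.stack([np.cross(y,z),y,z],1)
    print('shift',(R.T@(np.array(pos)-s['tool_pos'])/.2).round(3),'turn',(Ro.from_matrix(R.T@T).as_rotvec()/(np.pi/2)).round(4))
E
python3 - <<'E'
from h import *
import pickle
c=pickle.load(open('w1.pkl','rb'))
far=ray(c,325.5,168.5,0);near=ray(c,325.5,235.5,.025);g1=ray(c,325.5,188,.065);g2=ray(c,325.5,230,.065)
for a,b in [(far,near),(g1,g2)]: print(a,b,np.linalg.norm((a-b)[:2]),(a+b)/2,np.arctan2(*(a-b)[1::-1]))
E
```

```text
[ 0.58810225 -0.23965841  0.        ] [ 0.64042189 -0.33835622  0.025     ] 0.11170766755449214 [ 0.61426207 -0.28900732  0.0125    ] 2.0582323685045756
[ 0.59870057 -0.26110343  0.065     ] [ 0.63025524 -0.32026415  0.065     ] 0.06704988878070008 [ 0.6144779  -0.29068379  0.065     ] 2.060783825221769
```

The scraper centre is at (0.6144,-0.2895), and its axis already matches the tool. Next I descend and grip.

Request:
jog_arm([
  [[-0.1, 0.045, 0.3], [0, 0, 0]],
  [[-0.1, 0.045, 0.6], [0, 0, 0]],
  [[-0.1, 0.045, 0.9], [0, 0, 0]],
  [[-0.1, 0.045, 0.96], [0, 0, 0]],
  [[-0.1, 0.045, 0.96], [0, 0, 0]],
])

```text
t: 3.15
tool_pos: [0.6109, -0.2807, 0.2163]
orientation: [-1.602, -2.684, 0.001]
force: [-0.7, 1.1, -1.1]
opening: 0.0931
gripper_force: 0.0
```

Request:
jog_arm([
  [[0, 0, 0.22], [0, 0, 0]],
  [[0, 0, 0.44], [0, 0, 0]],
  [[0, 0, 0.66], [0, 0, 0]],
  [[0, 0, 0.8], [0, 0, 0]],
  [[0, 0, 0.8], [0, 0, 0]],
])

```text
t: 3.65
tool_pos: [0.6133, -0.2821, 0.0635]
orientation: [-1.607, -2.692, 0.0]
force: [-0.7, 0.7, 0.3]
opening: 0.0924
gripper_force: 0.0
```

```bash
python3 -c "
from h import *
s=robot.read_state();print(s['t'],s['tool_pos'])
cmd([.6145,-.2895,.029],.488)"
```

```text
3.65 [ 0.61325038 -0.28208172  0.06354565]
shift [-0.037 -0.011  0.173] turn [-0.0023 -0.0036  0.0039]
```

Request:
jog_arm([
  [[-0.03, -0.01, 0.09], [0, 0, 0]],
  [[-0.03, -0.01, 0.16], [0, 0, 0]],
  [[-0.03, -0.01, 0.16], [0, 0, 0]],
  [[-0.03, -0.01, 0.16], [0, 0, 0]],
])

```text
t: 4.05
tool_pos: [0.6167, -0.29, 0.0352]
orientation: [1.611, 2.697, 0.0]
force: [-0.7, 1.1, 0.5]
opening: 0.0928
gripper_force: 0.0
```

Request:
jog_arm([
  [[0, 0, 0], [0, 0, 0]],
  [[0, 0, 0], [0, 0, 0]],
  [[0, 0, 0], [0, 0, 0]],
  [[0, 0, 0], [0, 0, 0]],
  [[0, 0, 0], [0, 0, 0]],
], hand=1, squeeze=30)

```text
t: 4.55
tool_pos: [0.6165, -0.2898, 0.0348]
orientation: [1.611, 2.697, 0.0]
force: [0.2, 0.4, 0.4]
opening: 0.0576
gripper_force: 0.0
```

Request:
jog_arm([
  [[0, 0, 0], [0, 0, 0]],
  [[0, 0, 0], [0, 0, 0]],
  [[0, 0, 0], [0, 0, 0]],
])

```text
t: 4.85
tool_pos: [0.6164, -0.2898, 0.0346]
orientation: [-1.611, -2.697, 0.0]
force: [-0.0, -0.6, -0.2]
opening: 0.0337
gripper_force: 0.0
```

```bash
python3 -c "
from h import *
s=robot.read_state();print(s['t'],s['tool_pos'],s['opening'],s['gripper_force'],s['force'])
R=Ro.from_rotvec(s['orientation']).as_matrix();print(R.round(3).tolist())
b=np.array([.5087,-.014]);a=-.103;X=np.array([np.cos(a),np.sin(a)])
p=b-.052*X;print(p)
cmd([p[0],p[1],.2],a)"
```

```text
4.85 [ 0.61640629 -0.28975529  0.0345756 ] 0.03373259354784684 0.0 [-0.01605253 -0.5639667  -0.23109295]
[[-0.474, 0.881, -0.0], [0.881, 0.474, 0.0], [0.0, -0.0, -1.0]]
[ 0.45697559 -0.00865347]
shift [ 1.615 -0.036 -0.827] turn [-1.000e-04 -0.000e+00  3.799e-01]
```

Request:
jog_arm([
  [[0, 0, 0.02], [0, 0, 0]],
  [[0, 0, 0.02], [0, 0, 0]],
  [[0, 0, 0.02], [0, 0, 0]],
  [[0, 0, 0.02], [0, 0, 0]],
  [[0, 0, 0.02], [0, 0, 0]],
])

```text
t: 5.35
tool_pos: [0.6163, -0.2897, 0.0304]
orientation: [-1.611, -2.697, 0.0]
force: [-0.4, -0.2, -1.2]
opening: 0.0241
gripper_force: 30.0
```

```bash
python3 -c "
from h import *
s=robot.read_state();print(s['t'],s['tool_pos'],s['opening'],s['gripper_force'],s['force'])"
```

```text
5.35 [ 0.61628666 -0.28971066  0.03038653] 0.024057749974157893 29.999400079250336 [-0.36029368 -0.1747818  -1.17967608]
```

Request:
jog_arm([
  [[0, 0, -0.2], [0, 0, 0]],
  [[0, 0, -0.4], [0, 0, 0]],
  [[0, 0, -0.6], [0, 0, 0]],
  [[0, 0, -0.8], [0, 0, 0]],
  [[0, 0, -0.85], [0, 0, 0]],
])

```text
t: 5.85
tool_pos: [0.6187, -0.2909, 0.2071]
orientation: [1.607, 2.69, 0.0]
force: [1.1, 0.0, -0.4]
opening: 0.0238
gripper_force: 30.0
```

Request:
jog_arm([
  [[0.15, 0, 0], [0, 0, 0]],
  [[0.3, 0, 0], [0, 0, 0]],
  [[0.45, 0, 0], [0, 0, 0]],
  [[0.6, 0, 0], [0, 0, 0]],
  [[0.8, -0.02, 0], [0, 0, 0]],
])

```text
t: 6.35
tool_pos: [0.5361, -0.1499, 0.1989]
orientation: [-1.611, -2.695, 0.0]
force: [-0.4, 1.3, -1.5]
opening: 0.0237
gripper_force: 30.0
```

Request:
jog_arm([
  [[0.2, 0, 0], [0, 0, 0.08]],
  [[0.4, 0, 0], [0, 0, 0.16]],
  [[0.6, 0, 0], [0, 0, 0.24]],
  [[0.8, -0.02, 0], [0, 0, 0.32]],
  [[0.8, -0.02, 0], [0, 0, 0.38]],
])

```text
t: 6.85
tool_pos: [0.4549, -0.0083, 0.199]
orientation: [-2.332, -2.1, 0.002]
force: [0.5, -1.2, -2.1]
opening: 0.024
gripper_force: 30.0
```

Request:
jog_arm([
  [[0, 0, 0], [0, 0, 0]],
  [[0, 0, 0], [0, 0, 0]],
])

```text
t: 7.05
tool_pos: [0.4576, -0.0119, 0.2]
orientation: [-2.33, -2.107, 0.001]
force: [-0.5, 0.1, -2.2]
opening: 0.0242
gripper_force: 30.0
```

Run:
```python
from h import *
import pickle
s=robot.read_state();print(s['t'],s['tool_pos'],s['opening'],s['gripper_force'],s['force'],s['q'].round(2) if hasattr(s['q'],'round') else s['q'])
b=np.array([.5087,-.014]);a=-.103;X=np.array([np.cos(a),np.sin(a)])
p=b-.052*X
cmd([p[0],p[1],.081],a)
c=cam('wrist');save(c,'w2');pickle.dump(c,open('w2.pkl','wb'))
t=cam('top');pickle.dump(t,open('top2.pkl','wb'))
def up(c,x0,x1,y0,y1,k): return cv2.resize(c['frame'][y0:y1,x0:x1,::-1],None,fx=k,fy=k,interpolation=cv2.INTER_CUBIC)
o=np.zeros((600,800,3),np.uint8); o[:360,:480]=cv2.resize(c['frame'][:,:,::-1],(480,360)); A=up(t,235,355,205,345,2.6); o[:A.shape[0],480:480+A.shape[1]]=A
cv2.imwrite('pics/c2.png',o)
```

```text
7.05 [ 0.45755988 -0.01190197  0.19996066] 0.02419794956177676 29.999230206012726 [-0.54491501  0.11902646 -2.1954335 ] [-0.14 -0.25  1.89 -0.    1.51 -0.04]
shift [ 0.016 -0.004  0.595] turn [-0.0005  0.0001  0.0018]
```

View pics/c2.png

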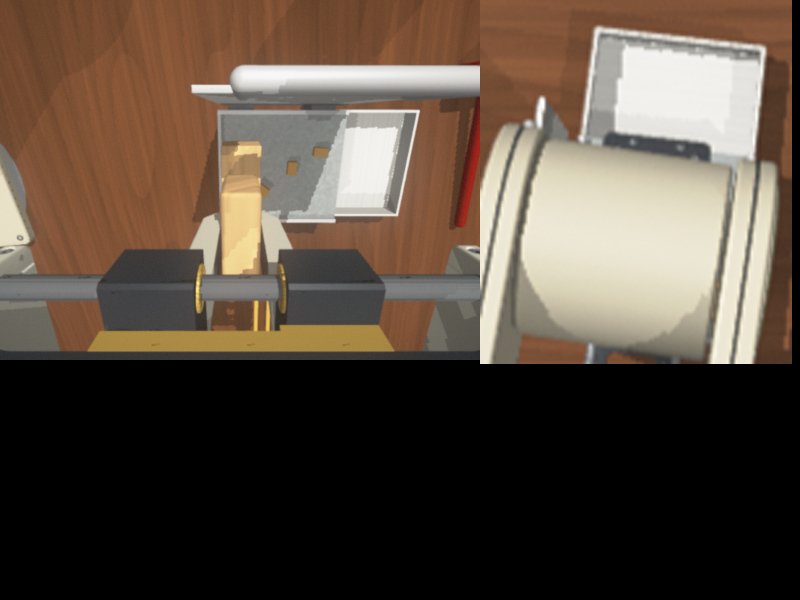

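Run:
```python
from h import *
import pickle
c=pickle.load(open('top0.pkl','rb'))
b=np.array([.5087,-.014]);a=-.103;X=np.array([np.cos(a),np.sin(a)]);Y=np.array([-X[1],X[0]])
for th in np.arange(1.3,1.91,.1):
    for x in (-50,50):
        p=b+x/1e3*X+Y*(.085-.2*np.cos(th)); print(round(th,1),x,proj(c,[*p,.0525+.2*np.sin(th)]).round(1),end=' ')
    print()
for z in np.arange(.2,.8,.1): print(z,ray(c,289.6,299,z).round(3),'width',np.linalg.norm(ray(c,237,299,z)-ray(c,348,299,z)).round(3))
s=robot.read_state();print(s['q'],s['joint_torque'])
```

```text
1.3 -50 [279.4 312.8] 1.3 50 [286.3 258.5] 
1.4 -50 [268.5 311.4] 1.4 50 [275.6 256.9] 
1.5 -50 [257.4 310.1] 1.5 50 [264.7 255.5] 
1.6 -50 [246.3 308.8] 1.6 50 [253.9 254.2] 
1.7 -50 [235.5 307.6] 1.7 50 [243.2 253.1] 
1.8 -50 [224.9 306.5] 1.8 50 [232.8 252.2] 
1.9 -50 [214.9 305.5] 1.9 50 [223.  251.6] 
0.2 [0.491 0.007 0.2  ] width 0.211
0.30000000000000004 [0.483 0.002 0.3  ] width 0.191
0.4000000000000001 [ 0.474 -0.002  0.4  ] width 0.17
0.5000000000000001 [ 0.466 -0.007  0.5  ] width 0.15
0.6000000000000001 [ 0.458 -0.011  0.6  ] width 0.13
0.7000000000000002 [ 0.449 -0.015  0.7  ] width 0.11
0.8000000000000003 [ 0.441 -0.02   0.8  ] width 0.09
[-1.38811181e-01 -2.54012917e-01  1.89040479e+00 -1.34040223e-04
  1.50598835e+00 -3.69640130e-02] [ 3.51632321e-01 -3.69556975e+01 -4.97587645e+01  1.02614821e-01
  3.48454784e-02 -2.12396396e-02]
```

Request:
jog_arm([
  [[0.016, -0.004, 0.15], [0, 0, 0]],
  [[0.016, -0.004, 0.3], [0, 0, 0]],
  [[0.016, -0.004, 0.45], [0, 0, 0]],
  [[0.016, -0.004, 0.57], [0, 0, 0]],
  [[0.016, -0.004, 0.57], [0, 0, 0]],
])

```text
t: 7.65
tool_pos: [0.4542, -0.0087, 0.0826]
orientation: [-2.329, -2.1, 0.008]
force: [-0.8, -0.1, -1.1]
opening: 0.0238
gripper_force: 30.0
```

Request:
jog_arm([
  [[0, 0, 0.02], [0, 0, 0]],
  [[0, 0, 0.04], [0, 0, 0]],
  [[0, 0, 0.04], [0, 0, 0]],
])

```text
t: 7.95
tool_pos: [0.4581, -0.0087, 0.0795]
orientation: [2.332, 2.103, 0.002]
force: [-0.3, 0.4, -1.0]
opening: 0.0237
gripper_force: 30.0
```

Run:
```python
from h import *
s=robot.read_state();print(s['t'],s['tool_pos'],s['opening'],s['gripper_force'],s['force'])
b=np.array([.5087,-.014]);a=-.103;X=np.array([np.cos(a),np.sin(a)])
for x in (-.052,.082): cmd([*(b+x*X),.0765],a)
c=cam('wrist');cv2.imwrite('pics/w3.png',c['frame'][100:340,240:600,::-1].repeat(2,0).repeat(2,1))
```

```text
7.95 [ 0.45808368 -0.0087264   0.07948689] 0.023672106079355715 29.999066591262817 [-0.29952973  0.35399875 -1.00916027]
shift [-0.    -0.006  0.015] turn [ 0.001   0.     -0.0001]
shift [-0.     0.664  0.016] turn [ 0.001   0.     -0.0001]
```

View pics/w3.png

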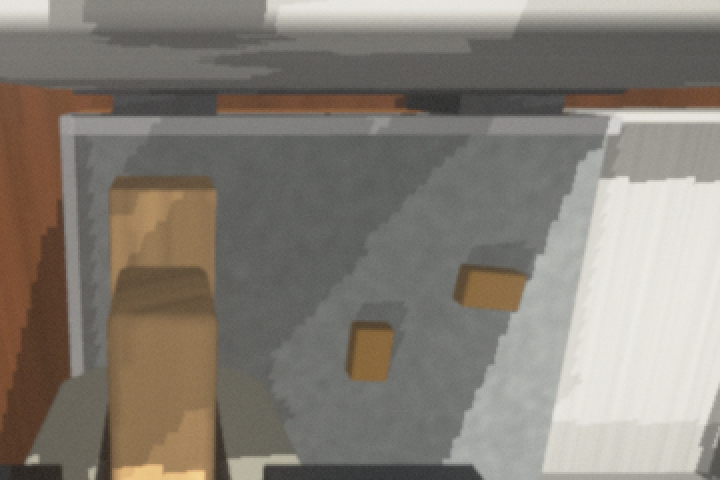

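Request:
jog_arm([
  [[0, 0, 0.008], [0, 0, 0]],
  [[0, 0, 0.015], [0, 0, 0]],
  [[0, 0, 0.015], [0, 0, 0]],
  [[0, 0, 0.015], [0, 0, 0]],
])

```text
t: 8.4
tool_pos: [0.4573, -0.0085, 0.0757]
orientation: [2.333, 2.104, 0.0]
force: [-0.8, -0.8, -2.0]
opening: 0.0236
gripper_force: 30.0
```

Request:
jog_arm([
  [[0, 0.04, 0], [0, 0, 0]],
  [[0, 0.08, 0], [0, 0, 0]],
  [[0, 0.12, 0], [0, 0, 0]],
  [[0, 0.16, 0], [0, 0, 0]],
  [[0, 0.2, 0], [0, 0, 0]],
])

```text
t: 8.9
tool_pos: [0.4979, -0.0127, 0.0755]
orientation: [-2.333, -2.104, 0.0]
force: [-0.8, -0.0, -2.0]
opening: 0.024
gripper_force: 30.0
```

Request:
jog_arm([
  [[0, 0.04, 0], [0, 0, 0]],
  [[0, 0.08, 0], [0, 0, 0]],
  [[0, 0.12, 0], [0, 0, 0]],
  [[0, 0.16, 0], [0, 0, 0]],
  [[0, 0.2, 0], [0, 0, 0]],
])

```text
t: 9.4
tool_pos: [0.5375, -0.0168, 0.0756]
orientation: [-2.333, -2.104, 0.0]
force: [-0.7, 0.3, -1.9]
opening: 0.0238
gripper_force: 30.0
```

Run:
```python
from h import *
s=robot.read_state();print(s['t'],s['tool_pos'],s['opening'],s['gripper_force'],s['force'])
b=np.array([.5087,-.014]);a=-.103;X=np.array([np.cos(a),np.sin(a)])
for x in (.085,): cmd([*(b+x*X),.0765],a)
```

```text
9.4 [ 0.53752071 -0.01681346  0.07561199] 0.023779814934686755 29.999239146709442 [-0.68185728  0.34419    -1.90341555]
shift [-0.001  0.28  -0.004] turn [-0.      0.     -0.0001]
```

Request:
jog_arm([
  [[0, 0.04, 0], [0, 0, 0]],
  [[0, 0.08, 0], [0, 0, 0]],
  [[0, 0.12, 0], [0, 0, 0]],
  [[0, 0.16, 0], [0, 0, 0]],
  [[0, 0.2, 0], [0, 0, 0]],
])

```text
t: 9.9
tool_pos: [0.5773, -0.0209, 0.0756]
orientation: [2.333, 2.104, 0.0]
force: [0.2, 0.2, -1.8]
opening: 0.0237
gripper_force: 30.0
```

Request:
jog_arm([
  [[0, 0.04, 0], [0, 0, 0]],
  [[0, 0.08, 0], [0, 0, 0]],
  [[0, 0.1, 0], [0, 0, 0]],
  [[0, 0.1, 0], [0, 0, 0]],
  [[0, 0.1, 0], [0, 0, 0]],
])

```text
t: 10.4
tool_pos: [0.5964, -0.0229, 0.0755]
orientation: [-2.333, -2.104, 0.001]
force: [0.4, -0.5, -1.7]
opening: 0.0241
gripper_force: 30.0
```

Run:
```python
from h import *
s=robot.read_state();print(s['t'],s['tool_pos'],s['opening'],s['gripper_force'],s['force'])
c=cam('wrist');t=cam('scene')
cv2.imwrite('pics/w4.png',np.hstack([cv2.resize(c['frame'],(480,360)),cv2.resize(t['frame'][180:310,245:375],(320,360))])[:,:,::-1])
```

```text
10.4 [ 0.59635919 -0.02292021  0.07546756] 0.024061248901718256 29.99917298555374 [ 0.40745052 -0.50563553 -1.73608209]
```

View pics/w4.png

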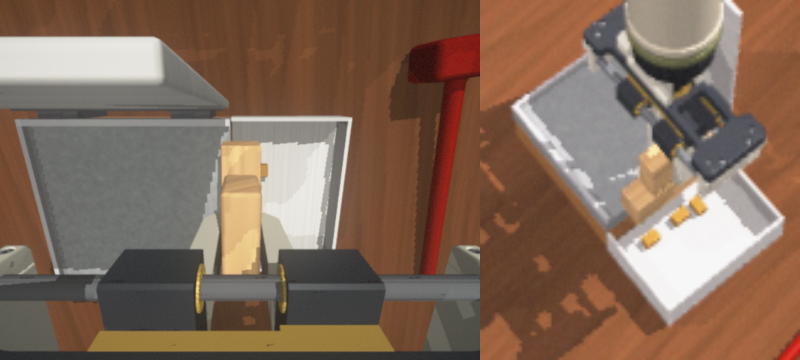

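All three trimmings are in the tray, at crop positions (652,239), (681,215) and (697,205). Next I lift the scraper back to where it stood.

Request:
jog_arm([
  [[0, 0, -0.15], [0, 0, 0]],
  [[0, 0, -0.3], [0, 0, 0]],
  [[0, 0, -0.45], [0, 0, 0]],
  [[0, 0, -0.6], [0, 0, 0]],
  [[0, 0, -0.6], [0, 0, 0]],
])

```text
t: 11.0
tool_pos: [0.5993, -0.0233, 0.2015]
orientation: [2.328, 2.099, 0.009]
force: [0.5, 0.5, -0.2]
opening: 0.0235
gripper_force: 30.0
```

Request:
jog_arm([
  [[-0.15, 0, 0], [0, 0, 0]],
  [[-0.3, 0.05, 0], [0, 0, 0]],
  [[-0.45, 0.1, 0], [0, 0, 0]],
  [[-0.6, 0.12, 0], [0, 0, 0]],
  [[-0.66, 0.12, 0], [0, 0, 0]],
])

```text
t: 11.5
tool_pos: [0.606, -0.1591, 0.1941]
orientation: [-2.334, -2.101, 0.002]
force: [-0.9, 0.5, -1.4]
opening: 0.0237
gripper_force: 30.0
```

Request:
jog_arm([
  [[-0.15, 0, 0], [0, 0, -0.08]],
  [[-0.3, 0.05, 0], [0, 0, -0.16]],
  [[-0.45, 0.1, 0], [0, 0, -0.24]],
  [[-0.6, 0.12, 0], [0, 0, -0.32]],
  [[-0.66, 0.12, 0], [0, 0, -0.38]],
])

```text
t: 12.0
tool_pos: [0.6164, -0.2925, 0.1941]
orientation: [-1.606, -2.698, 0.001]
force: [0.6, 0.6, -1.6]
opening: 0.0238
gripper_force: 30.0
```

Request:
jog_arm([
  [[0, 0, 0.2], [0, 0, 0]],
  [[0, 0, 0.4], [0, 0, 0]],
  [[0, 0, 0.6], [0, 0, 0]],
  [[0, 0, 0.7], [0, 0, 0]],
  [[0, 0, 0.7], [0, 0, 0]],
])

```text
t: 12.5
tool_pos: [0.6134, -0.2877, 0.0495]
orientation: [-1.606, -2.689, -0.0]
force: [-1.3, -0.0, -1.6]
opening: 0.0239
gripper_force: 30.0
```

Run:
```python
from h import *
s=robot.read_state();print(s['t'],s['tool_pos'],s['opening'],s['gripper_force'],s['force'])
cmd([.6163,-.29,.0312],.488)
```

```text
12.5 [ 0.61335985 -0.2877481   0.04949729] 0.023934256248552943 29.999244511127472 [-1.26478907 -0.00843916 -1.55457609]
shift [-0.018  0.008  0.091] turn [-0.0032 -0.0053  0.0038]
```

Request:
jog_arm([
  [[0, 0, 0.03], [0, 0, 0]],
  [[0, 0, 0.06], [0, 0, 0]],
  [[0, 0, 0.07], [0, 0, 0]],
  [[0, 0, 0.07], [0, 0, 0]],
  [[0, 0, 0.07], [0, 0, 0]],
])

```text
t: 13.0
tool_pos: [0.6176, -0.2907, 0.0425]
orientation: [1.611, 2.696, 0.0]
force: [-0.1, -0.6, -1.2]
opening: 0.0237
gripper_force: 30.0
```

Run:
```python
from h import *
s=robot.read_state();print(s['t'],s['tool_pos'],s['force'])
```

```text
13.0 [ 0.61757624 -0.29073731  0.04253671] [-0.12290296 -0.59231369 -1.2441783 ]
```

Request:
jog_arm([
  [[0, 0, 0.02], [0, 0, 0]],
  [[0, 0, 0.04], [0, 0, 0]],
  [[0, 0, 0.057], [0, 0, 0]],
  [[0, 0, 0.057], [0, 0, 0]],
  [[0, 0, 0.057], [0, 0, 0]],
])

```text
t: 13.5
tool_pos: [0.6171, -0.2905, 0.0303]
orientation: [1.611, 2.697, -0.0]
force: [-0.5, 0.8, 0.6]
opening: 0.0238
gripper_force: 30.0
```

Run:
```python
from h import *
s=robot.read_state();print(s['t'],s['tool_pos'],s['force'])
```

```text
13.5 [ 0.61713217 -0.2905019   0.03027682] [-0.54420822  0.75616886  0.56785955]
```

Standing on the bench. I'll release and then rise.

Request:
jog_arm([
  [[0, 0, 0], [0, 0, 0]],
  [[0, 0, 0], [0, 0, 0]],
  [[0, 0, 0], [0, 0, 0]],
  [[0, 0, 0], [0, 0, 0]],
  [[0, 0, 0], [0, 0, 0]],
], hand=-1)

```text
t: 14.0
tool_pos: [0.6171, -0.2905, 0.0302]
orientation: [1.611, 2.697, -0.0]
force: [-0.5, 0.3, 0.5]
opening: 0.0592
gripper_force: 0.0
```

Request:
jog_arm([
  [[0, 0, 0], [0, 0, 0]],
  [[0, 0, 0], [0, 0, 0]],
  [[0, 0, 0], [0, 0, 0]],
  [[0, 0, -0.1], [0, 0, 0]],
  [[0, 0, -0.3], [0, 0, 0]],
])

```text
t: 14.5
tool_pos: [0.6141, -0.2889, 0.0861]
orientation: [-1.607, -2.69, 0.0]
force: [-0.3, -0.2, -0.3]
opening: 0.0921
gripper_force: 0.0
```

Request:
jog_arm([
  [[0, 0, -0.25], [0, 0, 0]],
  [[0, 0, -0.5], [0, 0, 0]],
  [[0, 0, -0.75], [0, 0, 0]],
  [[0, 0, -1], [0, 0, 0]],
  [[0, 0, -1], [0, 0, 0]],
])

```text
t: 15.0
tool_pos: [0.62, -0.2921, 0.3013]
orientation: [1.603, 2.684, 0.001]
force: [-0.1, -0.6, 0.4]
opening: 0.093
gripper_force: 0.0
```

Request:
jog_arm([
  [[0, 0, -0.2], [0, 0, -0.09]],
  [[0, 0, -0.4], [0, 0, -0.18]],
  [[0, 0, -0.6], [0, 0, -0.27]],
  [[0, 0, -0.6], [0, 0, -0.36]],
  [[0, 0, -0.6], [0, 0, -0.45]],
])

```text
t: 15.5
tool_pos: [0.6177, -0.2908, 0.4127]
orientation: [0.568, 3.086, -0.002]
force: [-0.3, 0.1, -0.7]
opening: 0.0928
gripper_force: 0.0
```

Request:
jog_arm([
  [[0, 0, 0], [0, 0, -0.09]],
  [[0, 0, 0], [0, 0, -0.174]],
  [[0, 0, 0], [0, 0, -0.174]],
  [[0, 0, 0], [0, 0, -0.174]],
])

```text
t: 15.9
tool_pos: [0.6171, -0.2905, 0.4101]
orientation: [-0.158, -3.137, -0.0]
force: [0.8, -0.1, -0.1]
opening: 0.093
gripper_force: 0.0
```

Run:
```python
from h import *
s=robot.read_state();print(s['t'],s['tool_pos'],s['force'],s['opening'],s['q'])
cmd([.518,.0765,.38],1.468)
```

```text
15.9 [ 0.61710754 -0.2904607   0.41005495] [ 0.84914289 -0.05809056 -0.10966156] 0.09303100573533873 [-5.15063023e-01  3.83359818e-01  8.46282532e-01  1.12537240e-05
  1.91208686e+00 -1.98493660e+00]
shift [0.678 1.776 0.15 ] turn [ 0.     -0.0001  0.0012]
```

Request:
jog_arm([
  [[0.07, 0.18, 0], [0, 0, 0]],
  [[0.14, 0.36, 0], [0, 0, 0]],
  [[0.21, 0.54, 0], [0, 0, 0]],
  [[0.28, 0.72, 0], [0, 0, 0]],
  [[0.34, 0.888, 0], [0, 0, 0]],
])

```text
t: 16.4
tool_pos: [0.5659, -0.1056, 0.4104]
orientation: [0.158, 3.137, -0.0]
force: [0.8, -0.2, 0.4]
opening: 0.093
gripper_force: 0.0
```

Request:
jog_arm([
  [[0.07, 0.18, 0], [0, 0, 0]],
  [[0.14, 0.36, 0], [0, 0, 0]],
  [[0.21, 0.54, 0.05], [0, 0, 0]],
  [[0.28, 0.72, 0.1], [0, 0, 0]],
  [[0.34, 0.888, 0.15], [0, 0, 0]],
])

```text
t: 16.9
tool_pos: [0.5154, 0.0778, 0.3802]
orientation: [0.158, 3.137, 0.0]
force: [0.9, 0.5, 0.7]
opening: 0.0929
gripper_force: 0.0
```

Request:
jog_arm([
  [[0, 0, 0], [0, 0, 0]],
  [[0, 0, 0], [0, 0, 0]],
])

```text
t: 17.1
tool_pos: [0.5159, 0.0767, 0.3802]
orientation: [0.153, 3.138, -0.001]
force: [0.8, 0.4, 0.5]
opening: 0.0927
gripper_force: 0.0
```

Run:
```python
from h import *
s=robot.read_state();print(s['t'],s['tool_pos'],s['force'],s['opening'],s['q'])
cmd([.518,.0765,.2335],1.468)
c=cam('wrist');t=cam('top')
print([proj(c,[.518+d*.0497,.0765-d*.0051,.2525]).round(0) for d in(-1,1)])
cv2.imwrite('pics/w5.png',np.hstack([cv2.resize(c['frame'],(480,360)),cv2.resize(t['frame'][200:350,360:490],(312,360))])[:,:,::-1])
```

```text
17.1 [0.51587594 0.07672008 0.38024771] [0.75972758 0.35433195 0.50646424] 0.0926614925924291 [ 4.95878368e-02 -8.98545351e-02  1.42013744e+00 -3.95291271e-04
  1.81125327e+00 -1.42378933e+00]
shift [-0.011  0.     0.734] turn [-0.0002  0.0001  0.0034]
[array([320., 181.]), array([320., 286.])]
```

View pics/w5.png

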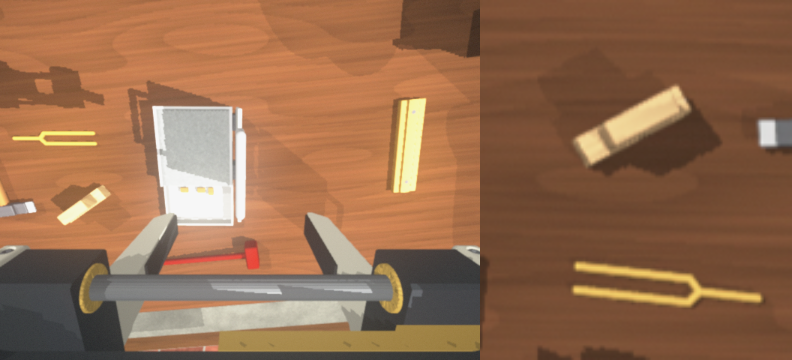

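The handle shows at crop (241,133)–(240,222), as predicted. The trimmings are in the tray and the scraper is standing. Next I descend and grip the bar.

Request:
jog_arm([
  [[0, 0, 0.15], [0, 0, 0]],
  [[0, 0, 0.3], [0, 0, 0]],
  [[0, 0, 0.45], [0, 0, 0]],
  [[0, 0, 0.6], [0, 0, 0]],
  [[0, 0, 0.73], [0, 0, 0]],
])

```text
t: 17.7
tool_pos: [0.5163, 0.0747, 0.2329]
orientation: [-0.157, -3.137, 0.0]
force: [0.7, 0.3, 0.5]
opening: 0.0931
gripper_force: 0.0
```

Request:
jog_arm([
  [[0, 0, 0], [0, 0, 0]],
  [[0, 0, 0], [0, 0, 0]],
  [[0, 0, 0], [0, 0, 0]],
  [[0, 0, 0], [0, 0, 0]],
  [[0, 0, 0], [0, 0, 0]],
], hand=1, squeeze=20)

```text
t: 18.2
tool_pos: [0.5169, 0.0762, 0.2357]
orientation: [0.152, 3.136, 0.0]
force: [-0.2, 0.6, -0.3]
opening: 0.0574
gripper_force: 0.0
```

Request:
jog_arm([
  [[0, 0, 0], [0, 0, 0]],
  [[0, 0, 0], [0, 0, 0]],
  [[0, 0, 0], [0, 0, 0]],
  [[0, 0, 0], [0, 0, 0]],
  [[0, 0, 0], [0, 0, 0]],
])

```text
t: 18.7
tool_pos: [0.5161, 0.0763, 0.2342]
orientation: [-0.152, -3.138, 0.0]
force: [0.0, 0.1, 0.2]
opening: 0.0176
gripper_force: 0.0
```

Request:
jog_arm([
  [[0, 0, 0], [0, 0, 0]],
  [[0, 0, 0], [0, 0, 0]],
  [[0, 0, 0], [0, 0, 0]],
  [[0, 0, 0], [0, 0, 0]],
])

```text
t: 19.1
tool_pos: [0.516, 0.0762, 0.2342]
orientation: [-0.152, -3.138, -0.0]
force: [-0.1, 1.0, -0.0]
opening: 0.0111
gripper_force: 20.0
```

Run:
```python
from h import *
s=robot.read_state();print(s['t'],s['tool_pos'],s['force'],s['opening'],s['gripper_force'])
b=np.array([.5087,-.014]);a=-.103;Y=np.array([-np.sin(a),np.cos(a)])
print('bedy',(s['tool_pos'][:2]-b)@Y)
R=Ro.from_rotvec(s['orientation']).as_matrix();print(R.round(3).tolist())
```

```text
19.1 [0.51604612 0.07622712 0.23417014] [-0.13012239  0.96607494 -0.04269456] 0.011101738579097636 19.999473094940186
bedy 0.09050424780827517
[[-0.995, 0.097, -0.0], [0.097, 0.995, 0.0], [0.0, -0.0, -1.0]]
```

Run:
```python
import numpy as np
th=1.598-np.arange(31)*1.598/30
y=(85-200*np.cos(th));z=200*np.sin(th)
for k in range(0,30,5):
    print('[',', '.join(f'[[{-.0058*(y[j]-y[k])/200:.3f}, {(y[j]-y[k])/200:.3f}, {(z[k]-z[j])/200:.3f}], [0, 0, 0]]' for j in range(k+1,k+6)),']')
```

```text
[ [[0.000, -0.053, -0.000], [0, 0, 0]], [[0.001, -0.106, 0.003], [0, 0, 0]], [[0.001, -0.159, 0.008], [0, 0, 0]], [[0.001, -0.212, 0.017], [0, 0, 0]], [[0.002, -0.264, 0.028], [0, 0, 0]] ]
[ [[0.000, -0.051, 0.014], [0, 0, 0]], [[0.001, -0.102, 0.031], [0, 0, 0]], [[0.001, -0.152, 0.050], [0, 0, 0]], [[0.001, -0.200, 0.072], [0, 0, 0]], [[0.001, -0.247, 0.097], [0, 0, 0]] ]
[ [[0.000, -0.046, 0.027], [0, 0, 0]], [[0.001, -0.090, 0.056], [0, 0, 0]], [[0.001, -0.133, 0.088], [0, 0, 0]], [[0.001, -0.174, 0.122], [0, 0, 0]], [[0.001, -0.213, 0.158], [0, 0, 0]] ]
[ [[0.000, -0.037, 0.038], [0, 0, 0]], [[0.000, -0.072, 0.078], [0, 0, 0]], [[0.001, -0.105, 0.120], [0, 0, 0]], [[0.001, -0.136, 0.164], [0, 0, 0]], [[0.001, -0.164, 0.209], [0, 0, 0]] ]
[ [[0.000, -0.026, 0.047], [0, 0, 0]], [[0.000, -0.049, 0.094], [0, 0, 0]], [[0.000, -0.070, 0.144], [0, 0, 0]], [[0.001, -0.088, 0.194], [0, 0, 0]], [[0.001, -0.103, 0.245], [0, 0, 0]] ]
[ [[0.000, -0.013, 0.052], [0, 0, 0]], [[0.000, -0.023, 0.104], [0, 0, 0]], [[0.000, -0.030, 0.157], [0, 0, 0]], [[0.000, -0.034, 0.210], [0, 0, 0]], [[0.000, -0.035, 0.263], [0, 0, 0]] ]
```

Request:
jog_arm([
  [[0, -0.053, 0], [0, 0, 0]],
  [[0.001, -0.106, 0.003], [0, 0, 0]],
  [[0.001, -0.159, 0.008], [0, 0, 0]],
  [[0.001, -0.212, 0.017], [0, 0, 0]],
  [[0.002, -0.264, 0.028], [0, 0, 0]],
])

```text
t: 19.6
tool_pos: [0.5104, 0.0225, 0.2284]
orientation: [-0.153, -3.138, 0.0]
force: [-1.0, 0.7, 1.8]
opening: 0.0113
gripper_force: 20.0
```

Request:
jog_arm([
  [[0, -0.051, 0.014], [0, 0, 0]],
  [[0.001, -0.102, 0.031], [0, 0, 0]],
  [[0.001, -0.152, 0.05], [0, 0, 0]],
  [[0.001, -0.2, 0.072], [0, 0, 0]],
  [[0.001, -0.247, 0.097], [0, 0, 0]],
])

```text
t: 20.1
tool_pos: [0.5053, -0.0264, 0.2088]
orientation: [-0.152, -3.137, 0.0]
force: [-1.7, 0.0, 1.5]
opening: 0.0112
gripper_force: 20.0
```

Run:
```python
from h import *
s=robot.read_state();print(s['t'],s['tool_pos'],s['force'],s['opening'],s['gripper_force'])
b=np.array([.5087,-.014]);a=-.103;Y=np.array([-np.sin(a),np.cos(a)])
y=(s['tool_pos'][:2]-b)@Y;zz=s['tool_pos'][2]+.0182-.0525
print('y',y,'r',np.hypot(.085-y,zz),'th',np.arctan2(zz,.085-y))
```

```text
20.1 [ 0.50533334 -0.02637243  0.20876781] [-1.69411077  0.00594093  1.50142266] 0.011203593200076474 20.002141892910004
y -0.012653014562030983 r 0.19993781106816716 th 1.0605216587989017
```

Tracking the arc well, with low forces. I'll carry on.

Request:
jog_arm([
  [[0, -0.046, 0.027], [0, 0, 0]],
  [[0.001, -0.09, 0.056], [0, 0, 0]],
  [[0.001, -0.133, 0.088], [0, 0, 0]],
  [[0.001, -0.174, 0.122], [0, 0, 0]],
  [[0.001, -0.213, 0.158], [0, 0, 0]],
])

```text
t: 20.6
tool_pos: [0.501, -0.0685, 0.1769]
orientation: [-0.152, -3.137, 0.0]
force: [-3.2, 1.4, -0.6]
opening: 0.0112
gripper_force: 20.0
```

Request:
jog_arm([
  [[0, -0.037, 0.038], [0, 0, 0]],
  [[0, -0.072, 0.078], [0, 0, 0]],
  [[0.001, -0.105, 0.12], [0, 0, 0]],
  [[0.001, -0.136, 0.164], [0, 0, 0]],
  [[0.001, -0.164, 0.209], [0, 0, 0]],
])

```text
t: 21.1
tool_pos: [0.4977, -0.101, 0.135]
orientation: [-0.152, -3.138, 0.0]
force: [-2.8, 0.1, 0.1]
opening: 0.0111
gripper_force: 20.0
```

Request:
jog_arm([
  [[0, -0.026, 0.047], [0, 0, 0]],
  [[0, -0.049, 0.094], [0, 0, 0]],
  [[0, -0.07, 0.144], [0, 0, 0]],
  [[0.001, -0.088, 0.194], [0, 0, 0]],
  [[0.001, -0.103, 0.245], [0, 0, 0]],
])

```text
t: 21.6
tool_pos: [0.4956, -0.1218, 0.0861]
orientation: [-0.152, -3.138, 0.001]
force: [-3.7, -3.1, 0.9]
opening: 0.0115
gripper_force: 20.0
```

Run:
```python
from h import *
s=robot.read_state();print(s['t'],s['tool_pos'],s['force'],s['opening'],s['gripper_force'])
b=np.array([.5087,-.014]);a=-.103;Y=np.array([-np.sin(a),np.cos(a)])
y=(s['tool_pos'][:2]-b)@Y;zz=s['tool_pos'][2]+.0182-.0525
print('y',y,'r',np.hypot(.085-y,zz),'th',np.arctan2(zz,.085-y))
```

```text
21.6 [ 0.49563332 -0.12176764  0.08606511] [-3.7087992  -3.08597518  0.93483634] 0.011456976687374611 20.00843435525894
y -0.10853997788983666 r 0.2003430787753048 th 0.26134726466134667
```

Request:
jog_arm([
  [[0, -0.012, 0.05], [0, 0, 0]],
  [[0, -0.021, 0.1], [0, 0, 0]],
  [[0, -0.028, 0.15], [0, 0, 0]],
  [[0, -0.032, 0.2], [0, 0, 0]],
  [[0, -0.033, 0.24], [0, 0, 0]],
])

```text
t: 22.1
tool_pos: [0.4949, -0.1295, 0.038]
orientation: [-0.153, -3.138, 0.005]
force: [-6.7, -10.5, 1.0]
opening: 0.0109
gripper_force: 20.0
```

Request:
jog_arm([
  [[0, 0, 0.01], [0, 0, 0]],
  [[0, 0, 0.02], [0, 0, 0]],
  [[0, 0, 0.025], [0, 0, 0]],
  [[0, 0, 0.025], [0, 0, 0]],
  [[0, 0, 0.025], [0, 0, 0]],
])

```text
t: 22.6
tool_pos: [0.4948, -0.1297, 0.0334]
orientation: [-0.153, -3.138, 0.005]
force: [-5.0, -11.4, -0.9]
opening: 0.0116
gripper_force: 20.0
```

Run:
```python
from h import *
s=robot.read_state();print(s['t'],s['tool_pos'],s['force'],s['opening'],s['gripper_force'])
b=np.array([.5087,-.014]);a=-.103;Y=np.array([-np.sin(a),np.cos(a)])
y=(s['tool_pos'][:2]-b)@Y;zz=s['tool_pos'][2]+.0182-.0525
print('y',y,'r',np.hypot(.085-y,zz),'th',np.arctan2(zz,.085-y))
```

```text
22.6 [ 0.49483312 -0.12969113  0.03336209] [ -4.95664316 -11.35381654  -0.87722287] 0.011557740478956897 20.005465149879456
y -0.11650375589282351 r 0.20150593864370905 th -0.004654505538958152
```

Request:
jog_arm([
  [[0, 0.005, 0.005], [0, 0, 0]],
  [[0, 0.005, 0.01], [0, 0, 0]],
  [[0, 0.005, 0.015], [0, 0, 0]],
  [[0, 0.005, 0.015], [0, 0, 0]],
])

```text
t: 23.0
tool_pos: [0.4949, -0.1297, 0.0305]
orientation: [-0.153, -3.138, 0.008]
force: [-5.8, -16.1, -1.2]
opening: 0.0111
gripper_force: 20.0
```

Run:
```python
from h import *
s=robot.read_state();print(s['t'],s['tool_pos'],s['force'],s['opening'],s['gripper_force'])
c=cam('wrist');t=cam('scene')
cv2.imwrite('pics/w6.png',np.hstack([cv2.resize(c['frame'],(480,360)),cv2.resize(t['frame'][180:310,215:345],(320,360))])[:,:,::-1])
```

```text
23.0 [ 0.49485613 -0.12972147  0.03047356] [ -5.75749368 -16.11101475  -1.15955917] 0.011147709657641112 20.008906424045563
```

View pics/w6.png

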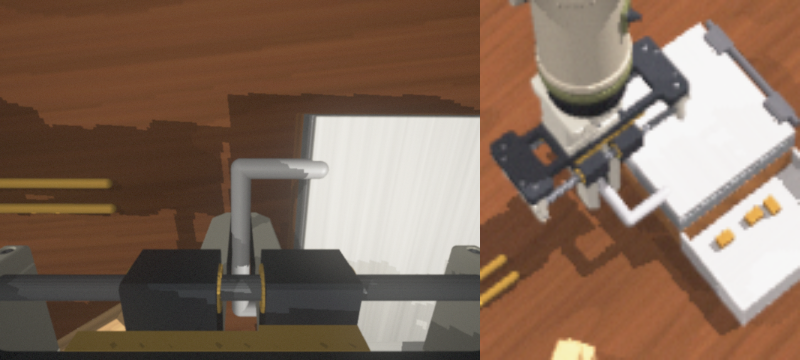

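The cover looks nearly shut. The hinge is loading the tool radially, so I'll relieve y and press down gently until the stop answers.

Request:
jog_arm([
  [[0, -0.008, 0], [0, 0, 0]],
  [[0, -0.016, 0], [0, 0, 0]],
  [[0, -0.016, 0], [0, 0, 0]],
])

```text
t: 23.4
tool_pos: [0.4948, -0.1298, 0.0303]
orientation: [-0.152, -3.138, -0.0]
force: [-3.2, -1.4, -1.7]
opening: 0.0115
gripper_force: 20.0
```

Request:
jog_arm([
  [[0, 0, 0.004], [0, 0, 0]],
  [[0, 0, 0.008], [0, 0, 0]],
  [[0, 0, 0.008], [0, 0, 0]],
])

```text
t: 23.7
tool_pos: [0.4948, -0.1298, 0.029]
orientation: [-0.152, -3.138, 0.001]
force: [-2.7, -3.6, -1.5]
opening: 0.011
gripper_force: 20.0
```

Run:
```python
from h import *
s=robot.read_state();print(s['t'],s['tool_pos'],s['force'],s['wrist_torque'],s['opening'],s['gripper_force'])
```

```text
23.7 [ 0.49480838 -0.12977665  0.02901316] [-2.67855208 -3.59395444 -1.51959758] [-0.31368172  0.44828061 -0.054462  ] 0.010990886803254805 20.011241734027863
```

Request:
jog_arm([
  [[0, -0.003, 0.005], [0, 0, 0]],
  [[0, -0.003, 0.01], [0, 0, 0]],
  [[0, -0.003, 0.01], [0, 0, 0]],
])

```text
t: 24.0
tool_pos: [0.4949, -0.1298, 0.028]
orientation: [-0.152, -3.138, -0.001]
force: [-7.8, 2.1, 8.6]
opening: 0.0117
gripper_force: 20.0
```

Request:
jog_arm([
  [[0, -0.003, 0.005], [0, 0, 0]],
  [[0, -0.003, 0.01], [0, 0, 0]],
  [[0, -0.003, 0.01], [0, 0, 0]],
])

```text
t: 24.3
tool_pos: [0.4955, -0.1299, 0.0274]
orientation: [0.151, 3.137, 0.002]
force: [-11.3, 7.6, 21.0]
opening: 0.0113
gripper_force: 20.0
```

Run:
```python
from h import *
s=robot.read_state();print(s['t'],s['tool_pos'],s['force'],s['wrist_torque'],s['opening'],s['gripper_force'])
t=cam('scene')
b=np.array([.5087,-.014]);a=-.103;X=np.array([np.cos(a),np.sin(a)]);Y=np.array([-X[1],X[0]])
for th in (0,.03,.06,.1):
  print(th,[proj(t,[*(b+x*X+Y*(.085-r*np.cos(th))),.0525+r*np.sin(th)]).round(1).tolist() for x,r in ((.08,.16),(.08,.01),(.05,.2))])
cv2.imwrite('pics/w7.png',cv2.resize(t['frame'][200:300,235:335],(600,600),interpolation=cv2.INTER_CUBIC)[:,:,::-1])
```

```text
24.3 [ 0.49552746 -0.12993311  0.0273688 ] [-11.31935844   7.63355099  21.03745044] [ 1.24277489  1.87554818 -0.02888371] 0.011262653263956904 19.996276795864105
0 [[297.0, 258.3], [343.8, 226.7], [276.5, 258.9]]
0.03 [[297.0, 257.3], [343.8, 226.6], [276.4, 257.6]]
0.06 [[297.0, 256.2], [343.8, 226.5], [276.4, 256.3]]
0.1 [[297.1, 254.7], [343.9, 226.5], [276.4, 254.4]]
```

View pics/w7.png

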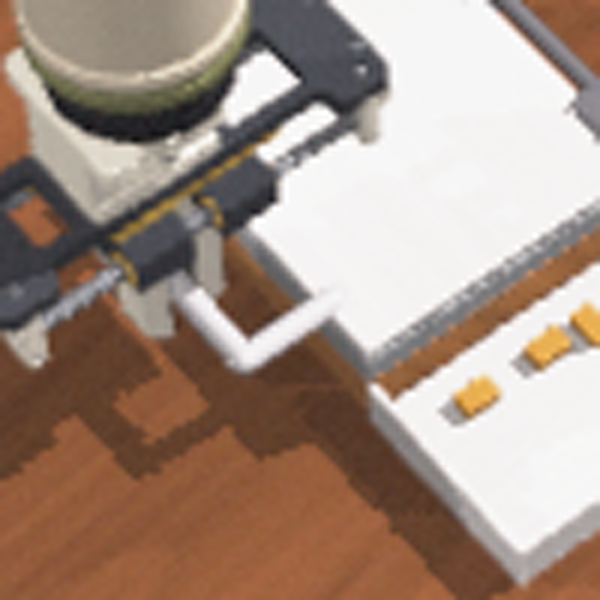

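The stop answered, with force z rising to 21 N. I'll ease off, open slightly and withdraw upwards.

Request:
jog_arm([
  [[0, 0.003, -0.01], [0, 0, 0]],
  [[0, 0.003, -0.01], [0, 0, 0]],
  [[0, 0.003, -0.01], [0, 0, 0]],
])

```text
t: 24.65
tool_pos: [0.4954, -0.1299, 0.0276]
orientation: [0.152, 3.137, 0.001]
force: [-2.6, 3.2, 3.7]
opening: 0.0112
gripper_force: 20.0
```

Request:
jog_arm([
  [[0, 0, 0], [0, 0, 0]],
  [[0, 0, 0], [0, 0, 0]],
  [[0, 0, 0], [0, 0, 0]],
  [[0, 0, 0], [0, 0, 0]],
  [[0, 0, 0], [0, 0, 0]],
], hand=0.5)

```text
t: 25.15
tool_pos: [0.4949, -0.1304, 0.0272]
orientation: [0.152, 3.138, -0.0]
force: [-0.1, 0.8, 0.1]
opening: 0.0233
gripper_force: 0.0
```

Request:
jog_arm([
  [[0, 0, -0.03], [0, 0, 0]],
  [[0, 0, -0.08], [0, 0, 0]],
  [[0, 0, -0.15], [0, 0, 0]],
  [[0, 0, -0.25], [0, 0, 0]],
  [[0, 0, -0.35], [0, 0, 0]],
])

```text
t: 25.65
tool_pos: [0.4951, -0.1304, 0.0992]
orientation: [0.152, 3.137, -0.0]
force: [0.7, 0.0, -0.4]
opening: 0.0232
gripper_force: 0.0
```

Request:
jog_arm([
  [[0, 0, -0.15], [0, 0, 0]],
  [[0, 0, -0.3], [0, 0, 0]],
  [[0, 0, -0.5], [0, 0, 0]],
  [[0, 0, -0.7], [0, 0, 0]],
  [[0, 0, -0.7], [0, 0, 0]],
])

```text
t: 26.15
tool_pos: [0.498, -0.1315, 0.246]
orientation: [0.152, 3.126, -0.006]
force: [0.2, -0.1, 1.4]
opening: 0.0229
gripper_force: 0.0
```

Run:
```python
from h import *
s=robot.read_state();print(s['t'],s['tool_pos'],s['force'],s['opening'])
t=cam('scene')
cv2.imwrite('pics/w8.png',cv2.resize(t['frame'][180:360,200:380],(600,600),interpolation=cv2.INTER_CUBIC)[:,:,::-1])
```

```text
26.15 [ 0.49801649 -0.13145247  0.24598676] [ 0.22815421 -0.09331262  1.44242379] 0.02293177451696316
```

View pics/w8.png

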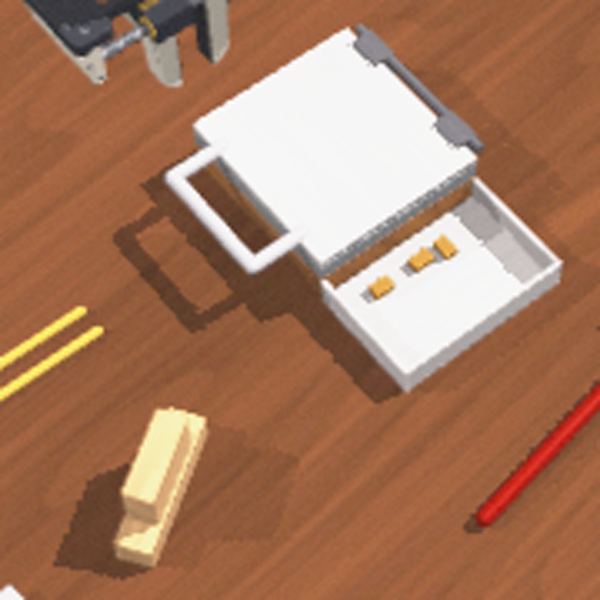

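The cover is shut, the three trimmings are in the tray at (380,287), (421,259) and (445,246), and the scraper is standing clear at (160,485). I'll hand the job in.

```bash
python3 -c "
from plant import robot
print(robot.close_job())"
```

```text
the job is handed in; nothing more can be done
None
```

The job is handed in, with no verdict returned: the last picture shows all three trimmings in the tray, the scraper standing clear on the bench, and the cover shut on its stop after a slow, held lowering.

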